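Stack the sharpening caddy on the tray of carvings

TASK

Put the sharpening caddy (the grey crate with the wooden carrying bar) on top of the matching grey tray that holds the carvings, turned end for end so that its pull lip is at the end opposite to the tray's: it must stand level on the tray's inner lugs, inside its rim, not sink in among the carvings. Set it down rather than drop it, let go, and do not let it touch the carvings, push the tray away or disturb the things lying near them.

Things in the scene. Friction and masses are not known exactly. Their poses are not given: they have to be found in the camera images.
- tray: Open grey plastic stack-nest tray, 0.7 kg, loose, carvings on its 4 thick floor. 75 high; 201 x 139 at the rim plus a 5 flange, tapering to 182 x 120 at the base. Origin: centre of underside; x along its length to the end with the flat pull lip, y across, z up. Set in lip over lip a like crate nests, sinking among the carvings; a half turn round it stands on the lugs, underside 65 above this origin.
- tray_lug (a point): Top centre of one of the tray's four lugs: the flat tops of ribs, 24 wide, pushed in from the long walls at x = -55 and x = +20 on both sides (so not symmetric end to end). 65 above the tray's underside, 10 below the rim, reaching 14 in from the wall. This one: x = -55, y = +58. A base on the lugs has about 5 of play each way inside the rim. Tray's axes.
- caddy_grip (a point): Centre of the caddy's wooden carrying bar, the place to grip: 140 long along x, 24 wide (y), 24 high, over the crate's middle, centre 107 above the caddy's underside (bar top 119, rim 75). The axes are the caddy's: x along the crate to its pull-lip end, y across, z up.
- caddy_lip (a point): Middle of the caddy's pull lip, a flat tongue 70 wide jutting 23 beyond one end wall, level with the rim: 113.5 to +x from the caddy's middle, 72.5 above its underside. The tray has the same lip at its own +x end. Caddy's axes.
- caddy: The caddy: a crate of the tray's shape and size (same taper, grooves at x = -55 and +20 outside, lip at +x), with a partition, the wooden bar and whetstones fixed inside. Loose, 0.45 to 0.75 kg, heavy below the bar. Starts on the bench the same way round as the tray within 40 degrees. Origin: centre of its underside, 107 below the bar's centre.
- mushroom: Carved wooden mushroom, 46 across, 43 tall, standing in the tray; origin at the centre of its foot.
- bowl: Small dark carved bowl, 58 across, 38 tall, standing in the tray; origin at the centre of its foot.
- owl: Carved owl, 40 across, 46 tall, standing in the tray; origin at the centre of its foot.
- chisel: Carver's chisel, 220 long, 26 high, lying on the bench between the crates, a bystander; origin near its middle, on the bench; x towards the blade.
- gouge: Narrower chisel, 220 long, lying at the right of the bench, a bystander; origin near its middle, on the bench.
- glue: White glue bottle, 60 across, 160 tall, at the left, a bystander; origin under its middle.
- offcut: Wooden offcut, 90 x 50 x 35, at the left, a bystander; origin under its middle.
- tin: Plain closed steel tin, 80 across, 70 tall, at the right, a bystander; origin under its middle.

How it is judged:
At the end, for the whole second after the job is handed in: The caddy rests on the tray's lugs, lips at opposite ends: middles within 10 mm of each other along and across, underside 61 to 69 mm above the tray's, both level within 3 degrees and at rest, borne by the tray; the three carvings are still in the tray (x of caddy_grip in the frame of tray between -0.01 and 0.01 m and y of caddy_grip in the frame of tray between -0.01 and 0.01 m and z of caddy_grip in the frame of tray between 0.168 and 0.176 m and x of caddy_lip in the frame of tray below -0.1 m and angle between each of caddy_grip, tray's own z axis and vertical below 0.05 rad and contact force between caddy and tray above 2 N and linear speed of each of caddy, tray below 0.02 m/s and horizontal distance between each of mushroom, bowl, owl and tray below 0.1 m and height (world z) of each of mushroom, bowl, owl below 0.045 m); the robot touches nothing.
It fails at once if the caddy presses on a carving (over 0.5 N) (contact force between caddy and mushroom above 0.5 N or contact force between caddy and bowl above 0.5 N or contact force between caddy and owl above 0.5 N).
It fails at once if the caddy is dropped (falls free from more than about 2 cm) (linear speed of caddy above 0.6 m/s and contact force between the fingers and caddy below 0.2 N).
It fails at once if the tray is pushed more than 40 mm from its place (distance of tray from where it was at the start of the episode above 0.04 m).
It fails at once if a bystander is moved more than 30 mm (distance of any of chisel, gouge, glue, offcut, tin from where it was at the start of the episode above 0.03 m).
It also fails if it takes over 42 s, if anything falls off the work surface, if the arm or the gripper's body presses on something with over 40 N, if the wrist force passes 120 N, or if a joint passes its speed limit or range.

ROBOT

A 6-joint arm with a two-finger parallel gripper is mounted at the origin on the work surface. World frame = base frame: x ahead of the robot, y to its left, z up, the work surface at z = 0. Lengths are in m, angles in rad, forces in N, time in s.
With the tool pointing down it reaches from about 0.275 to 0.85 m from the base axis. Payload 19 kg.
Tool frame: the origin (TCP) lies between the finger pads; the fingertips stand 8 mm ahead of it and the grasp point (between the pads) lies 11 mm behind it; z points along the fingers, y is the line along which they close (so a half turn about z gives the same grasp; the last joint's range is limited). The gripper opens to 85 mm and grips with 20 to 120 N. Pads are 22 mm wide; open, the fingers measure 114 mm over their backs; the gripper's body (76 mm by 85 mm) begins 54 mm behind the grasp point. The pads swing forward as they close: fully open they stand 13 mm farther back than shut.
Start: joints at [-1.25, 0.15, 1.437, -0, 1.554, -0.134], TCP at [0.253, -0.517, 0.211] pointing down, gripper open.
Joint ranges: [-2.8, 2.8], [-0.68, 2.1], [0.12, 2.68], [-1.39, 4.53], [0.16, 2.79], [-2.81, 2.81]. Speed limits (rad/s): [1.89, 1.89, 2.22, 3.01, 3.01, 3.01].

INTERFACE

Orientations are given as a 3x3 rotation matrix whose columns are the frame's x, y, z axes.
In Python, from bench import * gives the robot as it stands. The module is installed in compiled form; this text tells all that it offers.
- The arm moves only by the shell command python3 -m pendant 'ROWS' [FORCE]. ROWS is a JSON object of lists of equal length, an entry for each row: "slide": the shift along the world's x, y, z in cm, a list of three; "spin": the turn about the world's z in degrees; "gripper": the opening, from 0 (shut) to 1 (fully open). In form: {"slide": [[tx, ty, tz], ...], "spin": [spin, ...], "gripper": [gripper, ...]}. A call has 1 to 10 rows; each row shifts and turns the commanded pose from where the row before left it; what a row does not reach is not made up. A row lasts 1/10 s, in which the tool goes at most 50 mm and 8.59 degrees, less where a joint would pass 70% of its speed; a pose out of reach is approached as far as the arm can. A call is refused whole if a number of a shift passes 5 or a number of a turn 8.59, either way. A call with a gripper value outside its range is refused whole. The fingers move at their own pace and stop on an object; FORCE is the grip in N (left out, the last holds). Time passes only in rows, so rows that do not move let the fingers close. It gives the time, the measured TCP pose, the force, the opening and the grip force at its end, in the units of the state.
- sense(): the state, without advancing time (a new reading comes with each control period).
- capture(name): name is "scene" or "top"; returns a dict with "frame" (400x640x3 uint8, blue, green, red), "K" (3x3 intrinsics, pixels), "k1" (the pictures are not rectified: a ray, as slopes to the right and down, at radius r is drawn at 1 + k1 r^2 times it, then the intrinsics apply), "extrinsics" (4x4, takes a point from camera to world coordinates). Camera axes: x right, y up, looking along -z (the intrinsics and any distortion apply to the point x, -y, -z); pixel columns grow to the right and rows downward; lengths in m; the calibration is good to about 2 mm. A picture is of the moment at which its call begins. There is no depth.
- hand_in(): hands the job in; it is judged then, once.
Trained networks look in the newest picture that a camera, given by its name, has taken for a name from the list of things; names that differ only in an ending like _2 or _b are one class to them, and where a whole thing is asked for, a point or a joint stands for the part that bears it (a point fixed in the world has none). Each returns a list of dicts, best first, with "p" (0 to 1); they miss things now and then, are a little off and sometimes report something else, mostly with a low value. They report only what shows in the picture. A call takes as long as a camera call.
- look_for(thing, camera): "rect" ([centre column, centre row, width, height] in pixels, round what is visible of it).
The state is a dict: "time": time; "joints": joint angles; "qd": joint speeds; "effort": joint torques, N m; "ee_pos": TCP position; "tcp_rot": TCP orientation; "contact_force": force on the tool from outside, world axes, zero at the start; "ft_torque": the same for the moment, N m; "gripper_width": finger opening in m; "finger_force": force on a finger pad.
Only numpy, scipy, OpenCV 4.12 (cv2) and the standard library are available. Lean on these libraries where they do the work, as an engineer would, in place of code of your own. Each camera call takes 0.05 s, during which the arm holds its last target. There are 200 camera calls.

## Working session

There is one attempt and no reset: what is moved stays moved. The work goes in short steps, Python scripts to look and compute and a shell command to move; the robot and the scene stay as the last step left them, time stands still between calls to the robot, and variables do not carry over. Pictures are saved under pics/ and viewed, at most 10 in all, crops included, and the job is handed in when it is done.

```bash
mkdir -p pics; cat > h.py <<'E'
from bench import *
import numpy as np, cv2
def cap(n,save=None):
    c=capture(n)
    if save: cv2.imwrite('pics/'+save,c['frame'])
    return c
def p2w(c,u,v,z):
    K=c['K'];d=np.array([(u-K[0][2])/K[0][0],(v-K[1][2])/K[1][1]]);s=d.copy()
    for _ in range(20): s=d/(1+c['k1']*(s@s))
    E=np.array(c['extrinsics']);r=E[:3,:3]@np.array([s[0],-s[1],-1]);o=E[:3,3]
    return o+r*(z-o[2])/r[2]
def w2p(c,P):
    E=np.array(c['extrinsics']);q=E[:3,:3].T@(np.array(P)-E[:3,3]);s=np.array([q[0],-q[1]])/-q[2]
    s=s*(1+c['k1']*(s@s));K=c['K'];return np.array([K[0][0]*s[0]+K[0][2],K[1][1]*s[1]+K[1][2]])
E
python3 - <<'E'
from h import *
for n in('top','scene'):
    c=cap(n,n+'1.png');print(n,np.round(c['K'],1).tolist(),c['k1'],np.round(c['extrinsics'],3).tolist())
    for t in('tray','caddy','caddy_grip','caddy_lip','tray_lug','chisel','glue'):
        print(t,[(np.round(d['rect']).tolist(),round(d['p'],2)) for d in look_for(t,n)[:3]])
s=sense();print(s['time'],s['ee_pos'],s['gripper_width'],s['tcp_rot'])
E
```

```text
top [[439.3, 0.0, 328.0], [0.0, 439.3, 200.4], [0.0, 0.0, 1.0]] 0.035715600230991254 [[0.015, 0.987, -0.161, 0.299], [-1.0, 0.016, 0.003, 0.011], [0.005, 0.161, 0.987, 1.515], [0.0, 0.0, 0.0, 1.0]]
tray [([276.0, 213.0, 52.0, 70.0], 0.92), ([189.0, 246.0, 24.0, 18.0], 0.44)]
caddy [([401.0, 217.0, 54.0, 64.0], 0.8)]
caddy_grip [([400.0, 217.0, 54.0, 73.0], 0.66)]
caddy_lip [([399.0, 220.0, 53.0, 74.0], 0.69)]
tray_lug [([278.0, 213.0, 49.0, 68.0], 0.57)]
chisel [([332.0, 192.0, 11.0, 58.0], 0.75)]
glue [([192.0, 242.0, 27.0, 17.0], 0.96)]
scene [[414.8, 0.0, 314.5], [0.0, 414.8, 205.5], [0.0, 0.0, 1.0]] -0.0896492548308484 [[-0.671, -0.569, 0.476, 1.137], [0.741, -0.528, 0.414, 0.532], [0.016, 0.631, 0.776, 1.041], [0.0, 0.0, 0.0, 1.0]]
tray [([369.0, 230.0, 83.0, 76.0], 0.72)]
caddy [([275.0, 162.0, 72.0, 69.0], 0.86)]
caddy_grip [([274.0, 163.0, 72.0, 64.0], 0.66)]
caddy_lip [([275.0, 163.0, 78.0, 64.0], 0.94)]
tray_lug [([370.0, 229.0, 77.0, 77.0], 0.57)]
chisel [([301.0, 222.0, 48.0, 47.0], 0.91)]
glue [([470.0, 260.0, 31.0, 42.0], 0.79), ([275.0, 164.0, 76.0, 69.0], 0.31)]
0.8 [ 0.25254769 -0.51654113  0.21127973] 0.08536760339664316 [[ 8.98357591e-01  4.39264882e-01 -4.30624421e-05]
 [ 4.39264885e-01 -8.98357588e-01  7.08002943e-05]
 [-7.58538871e-06 -8.25198005e-05 -9.99999997e-01]]
```

View pics/top1.png

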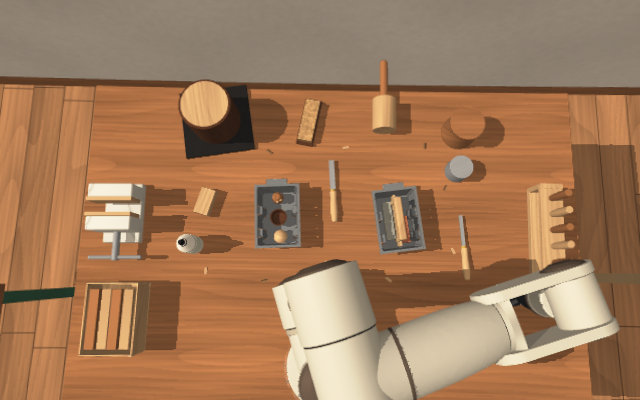

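View pics/scene1.png

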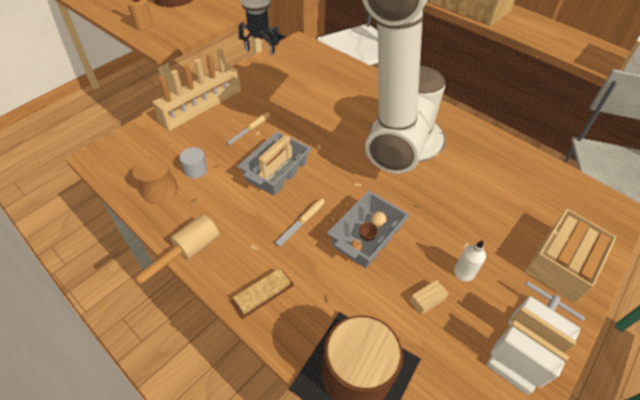

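The top view shows the tray at about (277,214) and the caddy at (400,218). Both lips point up the image (world +x), and the chisel lies between them at (334,190). I'll zoom in on both crates.

```bash
python3 - <<'E'
import cv2,numpy as np
a=cv2.imread('pics/top1.png');b=cv2.imread('pics/scene1.png')
f=lambda i,x,y:cv2.resize(i[y:y+90,x:x+100],None,fx=8,fy=8,interpolation=cv2.INTER_CUBIC)[:600 if 0 else 720]
g=lambda i,x,y,w,h,k:cv2.resize(i[y:y+h,x:x+w],None,fx=k,fy=k,interpolation=cv2.INTER_CUBIC)
cv2.imwrite('pics/z1.png',np.hstack([g(a,245,170,65,85,6),g(a,365,170,65,85,6)]))
cv2.imwrite('pics/z2.png',np.hstack([g(b,322,185,95,90,4),g(b,230,120,95,90,4)]))
E
```

```text
(no output)
```

View pics/z1.png

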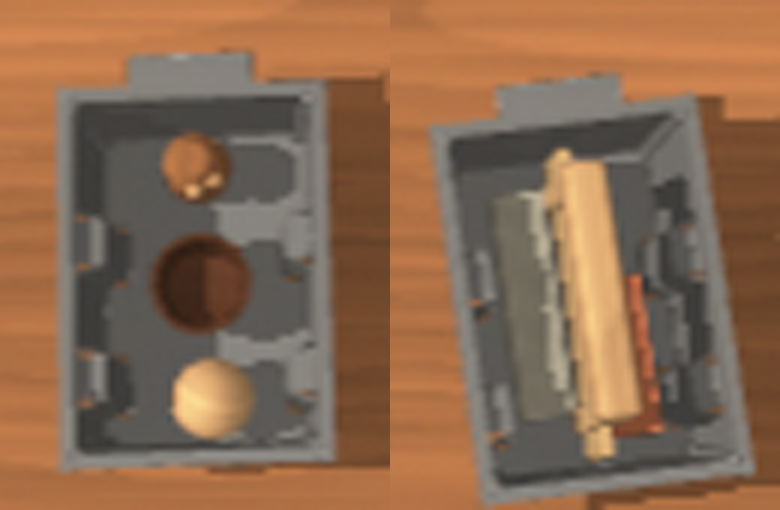

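View pics/z2.png

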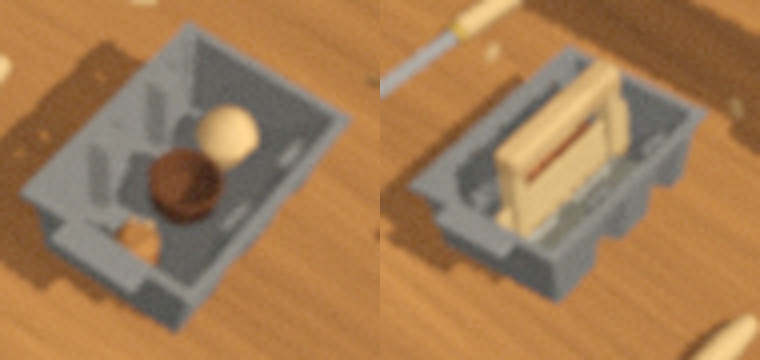

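Rim and lip corners are readable in both views. I'll fit planar poses to them.

```bash
cat > fit.py <<'E'
from h import *
from scipy.optimize import least_squares
def fit(obs,z0=0.,x0=(0.5,0,0)):
    # obs: list of (cam dict, [(model xyz),(u,v)])
    def P(p,m):
        c,s=np.cos(p[2]),np.sin(p[2]);return [p[0]+c*m[0]-s*m[1],p[1]+s*m[0]+c*m[1],z0+m[2]]
    f=lambda p:np.concatenate([w2p(c,P(p,m))-uv for c,m,uv in obs])
    r=least_squares(f,x0);return r.x,r.fun.reshape(-1,2)
L,W,Z=.1055,.0745,.075
FL,FR,BR,BL=(L,W,Z),(L,-W,Z),(-L,-W,Z),(-L,W,Z)
E
python3 - <<'E'
from fit import *
T=cap('top');S=cap('scene')
def z(off,k,u,v):return np.array([off[0]+(u+.5)/k-.5,off[1]+(v+.5)/k-.5])
tt=lambda u,v:z((245,170),6,u,v)
ct=lambda u,v:z((365,170),6,u-390,v)
ts=lambda u,v:z((322,185),4,u,v)
cs=lambda u,v:z((230,120),4,u-380,v)
m=[FL,FR,BR,BL]
A=[(T,a,tt(*b)) for a,b in zip(m,[(57,90),(327,80),(335,460),(60,470)])]
B=[(T,a,ct(*b)) for a,b in zip(m,[(430,128),(694,95),(755,470),(486,507)])]
ms=[BR,BL,FL,FR]
A2=[(S,a,ts(*b)) for a,b in zip([BR,BL,FL,FR],[(190,22),(352,120),(180,332),(20,192)])]
B2=[(S,a,cs(*b)) for a,b in zip([BR,BL,FL,FR],[(573,45),(708,112),(558,302),(410,187)])]
bar=[(T,a,ct(*b)) for a,b in zip([(.07,.012,.119),(.07,-.012,.119),(-.07,-.012,.119),(-.07,.012,.119)],[(565,165),(605,160),(640,412),(598,419)])]
for n,o in(('tray top',A),('tray sc',A2),('tray',A+A2),('cad top',B),('cad sc',B2),('cad bar',bar),('cad',B+B2+bar)):
    p,r=fit(o);print(n,np.round(p[:2],4),np.degrees(p[2]).round(2),'rms',np.sqrt((r**2).mean()).round(2))
for t in('glue','offcut','chisel','tin','gouge'):
    d=look_for(t,'top')
    if d:u=d[0]['rect'];print(t,round(d[0]['p'],2),p2w(T,u[0]-u[2]/2,u[1]-u[3]/2,.03).round(3),p2w(T,u[0]+u[2]/2,u[1]+u[3]/2,.03).round(3))
E
```

```text
tray top [0.4816 0.1747] 2.85 rms 0.11
tray sc [0.492  0.1801] 1.59 rms 1.94
tray [0.4864 0.1771] 2.2 rms 1.85
cad top [ 0.4741 -0.2245] 8.25 rms 0.19
cad sc [ 0.4856 -0.21  ] 7.78 rms 2.78
cad bar [ 0.4741 -0.2231] 6.97 rms 0.46
cad [ 0.4762 -0.2211] 7.93 rms 2.17
glue 0.7 [0.409 0.508 0.03 ] [0.349 0.414 0.03 ]
offcut 0.93 [0.565 0.465 0.03 ] [0.482 0.385 0.03 ]
chisel 0.72 [0.688 0.015 0.03 ] [ 0.464 -0.02   0.03 ]
tin 0.76 [ 0.709 -0.398  0.03 ] [ 0.612 -0.475  0.03 ]
gouge 0.64 [ 0.5   -0.443  0.03 ] [ 0.291 -0.47   0.03 ]
```

The top-view fits agree to 0.1–0.2 px. My scene readings took the base corner for the rim corner, so I'm dropping them. Tray is at (.482,.175, 2.9°) and caddy at (.474,-.2245, 8.2°). Next I move above the caddy.

```bash
python3 -m pendant '{"slide":[[2.2,2.9,0],[2.2,2.9,0],[2.2,2.9,0],[2.2,2.9,0],[2.2,2.9,0],[2.2,2.9,0],[2.2,2.9,0],[2.2,2.9,0],[2.2,2.9,0],[2.4,3.1,0]],"spin":[-1.8,-1.8,-1.8,-1.8,-1.8,-1.8,-1.8,-1.8,-1.8,-1.8],"gripper":[1,1,1,1,1,1,1,1,1,1]}' 60
python3 -m pendant '{"slide":[[0,0,0],[0,0,0]],"spin":[0,0],"gripper":[1,1]}'
python3 - <<'E'
from h import *
s=sense();R=np.array(s['tcp_rot']);print(s['ee_pos'],np.degrees(np.arctan2(R[1,0],R[0,0])),s['joints'])
c=cap('scene','s2.png');i=c['frame']
cv2.imwrite('pics/z3.png',cv2.resize(i[60:220,200:400],None,fx=3.7,fy=3.7,interpolation=cv2.INTER_CUBIC))
E
```

```text
time: 2.15
ee_pos: [0.4752, -0.2234, 0.2114]
tcp_rot: [[0.99, 0.139, 0.0], [0.139, -0.99, -0.0], [0.0, 0.0, -1.0]]
contact_force: [0.9, -0.8, -0.6]
gripper_width: 0.0856
finger_force: 0.0
time: 2.35
ee_pos: [0.4748, -0.224, 0.2112]
tcp_rot: [[0.99, 0.142, -0.0], [0.142, -0.99, -0.0], [-0.0, -0.0, -1.0]]
contact_force: [-0.0, -0.0, -1.2]
gripper_width: 0.0857
finger_force: 0.0
[ 0.47481921 -0.2239985   0.2112157 ] 8.174609849647217 [-5.87532247e-01  4.60966087e-02  1.55173538e+00 -1.16789870e-04
  1.54392532e+00  8.40593373e-01]
```

View pics/z3.png

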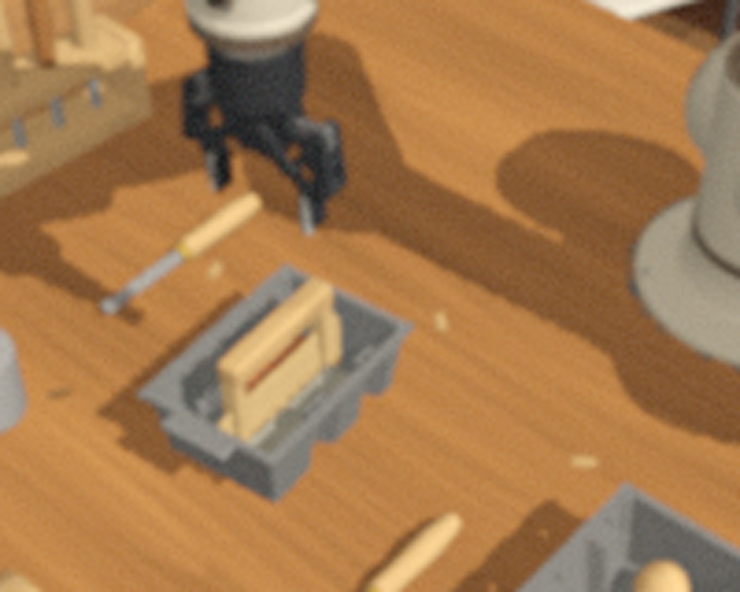

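The gripper is over the caddy, lined up with its bar, and the bar stands clear above the rim. I'll descend to TCP z ≈ 0.098.

```bash
python3 -m pendant '{"slide":[[0,0,-2],[0,0,-2],[0,0,-2],[0,0,-2],[0,0,-1.5],[0,0,-1],[0,0,-0.8],[0,0,0]],"spin":[0,0,0,0,0,0,0,0],"gripper":[1,1,1,1,1,1,1,1]}'
python3 -m pendant '{"slide":[[0,0,0],[0,0,0],[0,0,0],[0,0,0],[0,0,0],[0,0,0],[0,0,0],[0,0,0],[0,0,0],[0,0,0]],"spin":[0,0,0,0,0,0,0,0,0,0],"gripper":[0,0,0,0,0,0,0,0,0,0]}' 90
```

```text
time: 3.2
ee_pos: [0.4741, -0.2248, 0.0977]
tcp_rot: [[0.99, 0.14, -0.001], [0.14, -0.99, 0.001], [-0.001, -0.001, -1.0]]
contact_force: [0.3, -0.1, 1.2]
gripper_width: 0.0854
finger_force: 0.0
time: 4.2
ee_pos: [0.475, -0.2247, 0.099]
tcp_rot: [[0.99, 0.14, 0.001], [0.14, -0.99, -0.001], [0.001, 0.001, -1.0]]
contact_force: [-0.2, 0.7, 7.0]
gripper_width: -0.0001
finger_force: 3.7
```

The fingers shut to 0, so they missed the bar. I'll look before moving anything.

```bash
python3 - <<'E'
from h import *
a=cap('scene')['frame'];b=cap('top')['frame']
s=sense();print(s['gripper_width'],s['finger_force'],s['contact_force'],s['ft_torque'],s['ee_pos'])
g=lambda i,x,y,w,h,k:cv2.resize(i[y:y+h,x:x+w],None,fx=k,fy=k,interpolation=cv2.INTER_CUBIC)
cv2.imwrite('pics/z4.png',np.hstack([g(a,220,90,110,120,4.5/1.5*1.2),g(b,350,150,110,120,3.6)]))
E
```

```text
-8.916421332413291e-05 3.679472655057907 [-0.29350833  0.83638777  7.6628018 ] [ 0.11515353  0.07113652 -0.02290023] [ 0.47497471 -0.22467184  0.09902063]
```

View pics/z4.png

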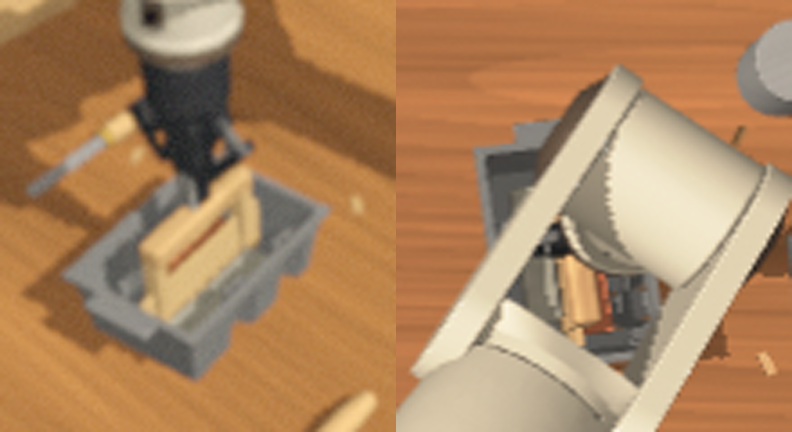

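The fingers are shut and touch the bar's top or far side at about (200,200) in the left panel. The bar isn't between them, so I'll check the calibration against the TCP and the fitted pose by overlay.

```bash
python3 - <<'E'
from h import *
a=cap('scene');b=cap('top');s=sense();t=np.array(s['ee_pos'])
p=(.4741,-.2245,np.radians(8.25))
def M(m):
    c,q=np.cos(p[2]),np.sin(p[2]);return [p[0]+c*m[0]-q*m[1],p[1]+q*m[0]+c*m[1],m[2]]
def draw(C,x,y,w,h,k):
    i=cv2.resize(C['frame'][y:y+h,x:x+w],None,fx=k,fy=k,interpolation=cv2.INTER_CUBIC)
    f=lambda P:tuple(int(v) for v in ((w2p(C,P)-[x,y]+.5)*k-.5))
    R=lambda l,v,z,col:cv2.polylines(i,[np.array([f(M(m)) for m in((l,v,z),(l,-v,z),(-l,-v,z),(-l,v,z))])],True,col,1)
    R(.1055,.0745,.075,(255,255,0));R(.07,.012,.119,(0,255,0));R(.091,.06,0,(255,0,255))
    cv2.line(i,f(t-[0,0,.008]),f(t+[0,0,.06]),(0,0,255),1);cv2.circle(i,f(t-[0,0,.008]),4,(0,0,255),1)
    return i
cv2.imwrite('pics/z5.png',np.hstack([draw(a,215,90,115,150,3.4),draw(b,350,150,115,150,3.4)]))
E
```

```text
(no output)
```

View pics/z5.png

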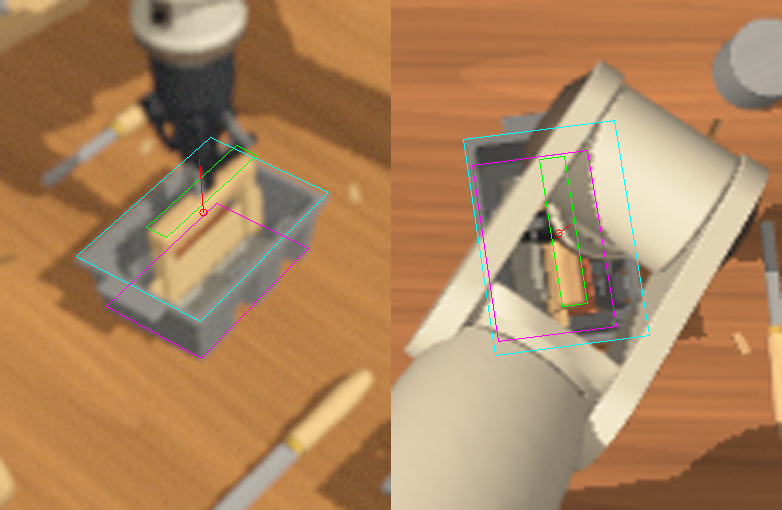

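```bash
python3 - <<'E'
from h import *
a=cap('scene')
t=np.array([.4748,-.224,.2112]);y=np.array([.142,-.99,0])
for dz in(-.008,.005,.02,.03):print(dz,[w2p(a,t+k*y*.0425+[0,0,dz]).round(1) for k in(-1,0,1)])
print('seen open tips (283.8,120.8) (258.9,110)')
for dz in(-.008,.0,.01,.02):print('shut',dz,w2p(a,np.array([.475,-.2247,.099+dz])).round(1))
for z in(.107,.119):
  for d in(-.07,0,.07):print('bar',z,d,w2p(a,np.array([.4741+d*.99,-.2245+d*.143,z])).round(1))
E
```

```text
-0.008 [array([283.7, 130.9]), array([272.7, 125.7]), array([261.9, 120.7])]
0.005 [array([283.5, 127.6]), array([272.4, 122.4]), array([261.6, 117.4])]
0.02 [array([283.3, 123.7]), array([272.1, 118.6]), array([261.2, 113.6])]
0.03 [array([283.2, 121.1]), array([271.9, 116. ]), array([260.9, 111. ])]
seen open tips (283.8,120.8) (258.9,110)
shut -0.008 [274.5 152.1]
shut 0.0 [274.4 150.3]
shut 0.01 [274.2 148. ]
shut 0.02 [274.  145.8]
bar 0.107 -0.07 [287.2 136.6]
bar 0.107 0 [274.5 148.4]
bar 0.107 0.07 [261.1 160.8]
bar 0.119 -0.07 [287.1 133.9]
bar 0.119 0 [274.3 145.7]
bar 0.119 0.07 [260.8 158.1]
```

Both the image (open tips seen about 25 mm higher than predicted) and the 7.7 N push on the bar top say the same thing. The fingers really stand about 28 mm higher than the reported TCP implies, while x and y agree. I'll lift, reopen, and go 28 mm deeper, watching the force.

```bash
python3 -m pendant '{"slide":[[0,0,2],[0,0,2],[0,0,0],[0,0,0],[0,0,0],[0,0,0],[0,0,0],[0,0,0]],"spin":[0,0,0,0,0,0,0,0],"gripper":[0,0,1,1,1,1,1,1]}'
python3 - <<'E'
from h import *
a=cap('scene')['frame']
cv2.imwrite('pics/z6.png',cv2.resize(a[75:205,215:335],None,fx=4.6,fy=4.6,interpolation=cv2.INTER_CUBIC))
E
```

```text
time: 5.25
ee_pos: [0.4745, -0.2245, 0.138]
tcp_rot: [[0.99, 0.14, -0.0], [0.14, -0.99, 0.0], [-0.0, -0.0, -1.0]]
contact_force: [0.4, -0.2, -0.8]
gripper_width: 0.085
finger_force: 0.0
```

View pics/z6.png

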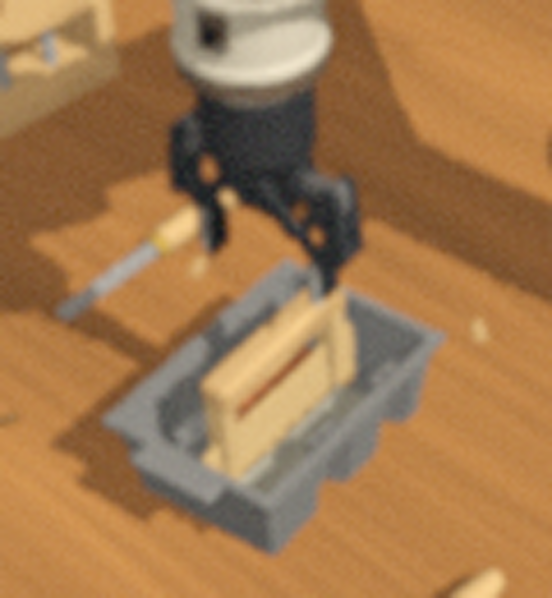

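The caddy hasn't moved, and the open tips at (215,248) and (325,290) are again about 25 mm higher than reported. Descending to a reported z of 0.070.

```bash
python3 -m pendant '{"slide":[[0,0,-1.5],[0,0,-1.5],[0,0,-1.2],[0,0,-1],[0,0,-0.8],[0,0,-0.8],[0,0,0]],"spin":[0,0,0,0,0,0,0],"gripper":[1,1,1,1,1,1,1]}'
python3 -m pendant '{"slide":[[0,0,0],[0,0,0],[0,0,0],[0,0,0],[0,0,0],[0,0,0],[0,0,0],[0,0,0]],"spin":[0,0,0,0,0,0,0,0],"gripper":[0,0,0,0,0,0,0,0]}' 100
```

```text
time: 6.0
ee_pos: [0.4742, -0.2243, 0.0693]
tcp_rot: [[0.99, 0.14, -0.001], [0.14, -0.99, 0.001], [-0.001, -0.001, -1.0]]
contact_force: [-0.4, -0.8, 0.0]
gripper_width: 0.0855
finger_force: 0.0
time: 6.8
ee_pos: [0.4747, -0.2244, 0.0705]
tcp_rot: [[0.99, 0.14, 0.0], [0.14, -0.99, 0.0], [0.0, -0.0, -1.0]]
contact_force: [-1.2, 4.0, 4.9]
gripper_width: 0.0227
finger_force: 98.3
```

The bar is gripped at 23 mm and 98 N. Lifting.

```bash
python3 -m pendant '{"slide":[[0,0,0.5],[0,0,1],[0,0,1.5],[0,0,2],[0,0,2],[0,0,2],[0,0,2],[0,0,2],[0,0,1],[0,0,0]],"spin":[0,0,0,0,0,0,0,0,0,0],"gripper":[0,0,0,0,0,0,0,0,0,0]}'
python3 -m pendant '{"slide":[[0,3,0],[0,3,0],[0,3,0],[0,3,0],[0,3,0],[0,3,0],[0,3,0],[0,3,0],[0,3,0],[0,3,0]],"spin":[5,8.5,8.5,8.5,8.5,8.5,8.5,8.5,8.5,8.5],"gripper":[0,0,0,0,0,0,0,0,0,0]}'
python3 -m pendant '{"slide":[[0,3,0],[0,3,0],[0,2,0],[0,1,0],[0,0,0],[0,0,0],[0,0,0],[0,0,0],[0,0,0],[0,0,0]],"spin":[8.5,8.5,8.5,8.5,8.5,8.5,8.5,8.5,8.5,5],"gripper":[0,0,0,0,0,0,0,0,0,0]}'
python3 - <<'E'
from h import *
s=sense();R=np.array(s['tcp_rot']);print(s['time'],s['ee_pos'],np.degrees(np.arctan2(R[1,0],R[0,0])),s['joints'])
E
```

```text
time: 7.8
ee_pos: [0.4749, -0.2248, 0.2116]
tcp_rot: [[0.99, 0.14, 0.002], [0.14, -0.99, -0.001], [0.002, 0.001, -1.0]]
contact_force: [-0.2, -0.2, -5.1]
gripper_width: 0.0225
finger_force: 98.6
time: 8.8
ee_pos: [0.474, 0.0766, 0.2092]
tcp_rot: [[0.002, 1.0, -0.001], [1.0, -0.002, -0.0], [-0.0, -0.001, -1.0]]
contact_force: [1.1, -0.2, -4.7]
gripper_width: 0.0225
finger_force: 99.4
time: 9.8
ee_pos: [0.4742, 0.1654, 0.2091]
tcp_rot: [[-0.989, 0.15, -0.002], [0.15, 0.989, -0.0], [0.002, -0.001, -1.0]]
contact_force: [-0.0, 0.0, -4.2]
gripper_width: 0.0228
finger_force: 99.4
9.8 [0.47416934 0.16539151 0.20906198] 171.40191653218255 [ 1.82162221e-01 -1.62927499e-04  1.60334868e+00 -1.28048276e-04
  1.54009609e+00 -1.23856572e+00]
```

```bash
python3 -m pendant '{"slide":[[0.37,0.46,0],[0.37,0.47,0],[0,0,-1],[0,0,-1.5],[0,0,-1.5],[0,0,-1],[0,0,0],[0,0,0],[0,0,0]],"spin":[5.7,5.8,0,0,0,0,0,0,0],"gripper":[0,0,0,0,0,0,0,0,0]}'
python3 - <<'E'
from h import *
a=cap('scene','s7.png');b=cap('top','t7.png');s=sense();R=np.array(s['tcp_rot']);print(s['ee_pos'],np.degrees(np.arctan2(R[1,0],R[0,0])))
g=lambda i,x,y,w,h,k:cv2.resize(i[y:y+h,x:x+w],None,fx=k,fy=k,interpolation=cv2.INTER_CUBIC)
cv2.imwrite('pics/z7.png',np.hstack([g(a['frame'],310,150,115,138,4.2),g(b['frame'],242,165,70,138,4.2)]))
E
```

```text
time: 10.7
ee_pos: [0.4822, 0.1748, 0.1609]
tcp_rot: [[-0.999, -0.044, 0.001], [-0.044, 0.999, 0.0], [-0.001, 0.0, -1.0]]
contact_force: [0.6, -0.0, -4.4]
gripper_width: 0.0223
finger_force: 99.1
[0.48222425 0.17482264 0.16087099] -177.45908533534285
```

View pics/z7.png

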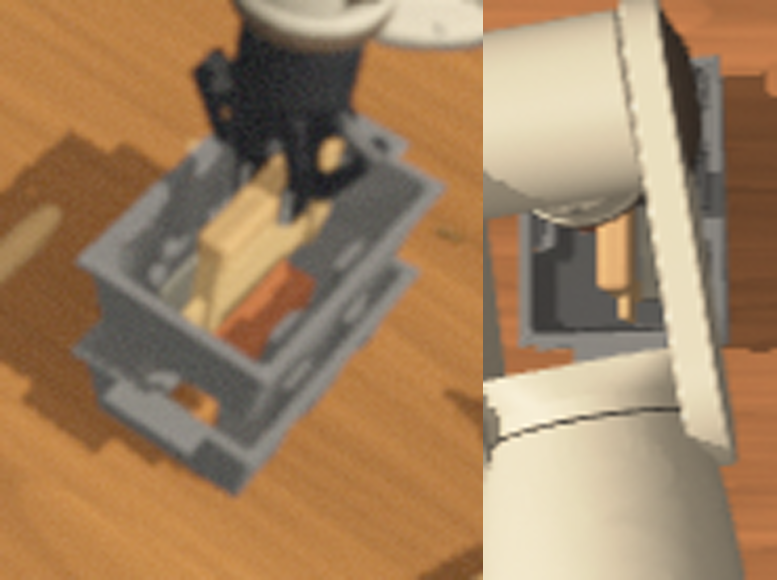

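```bash
python3 - <<'E'
from fit import *
T=cap('top');S=cap('scene')
z=lambda off,k,u,v:np.array([off[0]+(u+.5)/k-.5,off[1]+(v+.5)/k-.5])
t0=[(S,FR,z((322,185),4,20,192)),(S,BL,z((322,185),4,352,120)),(S,BR,z((322,185),4,190,22))]
t1=[(S,FR,z((310,150),4.2,75,350)),(S,BL,z((310,150),4.2,417,270))]
c1=[(S,BL,z((310,150),4.2,78,258)),(S,BR,z((310,150),4.2,268,378)),(S,FR,z((310,150),4.2,443,187))]
tp=lambda u,v:z((242,165),4.2,u-483,v)
c2=[(T,FR,tp(522,346)),(T,FL,tp(728,345)),(T,BL,tp(718,57))]
for n,o,z0,x in(('tray sc0',t0,0,0),('tray sc1',t1,0,0),('cad sc',c1,.0903,3.19),('cad top',c2,.0903,3.19)):
    p,r=fit(o,z0,(.48,.17,x));print(n,p[:2].round(4),np.degrees(p[2]).round(2),r.round(2).tolist())
E
```

```text
tray sc0 [0.4855 0.1777] 2.49 [[-0.02, -0.1], [0.24, 0.03], [-0.22, 0.06]]
tray sc1 [0.4848 0.1772] 3.9 [[-0.5, 0.19], [0.53, -0.29]]
cad sc [0.4804 0.1731] 182.28 [[-0.39, -0.2], [-0.22, 0.9], [0.66, -0.97]]
cad top [0.4778 0.1719] 182.82 [[-0.13, 0.63], [-0.32, -0.84], [0.46, 0.22]]
```

Both cameras put the caddy about 4 mm short in x and 3 mm in y relative to the tray. I'll correct that and lower it gently.

```bash
python3 -m pendant '{"slide":[[0.4,0.3,0],[0,0,0],[0,0,-0.5],[0,0,-0.5],[0,0,-0.4],[0,0,-0.3],[0,0,0],[0,0,0]],"spin":[0.3,0,0,0,0,0,0,0],"gripper":[0,0,0,0,0,0,0,0]}'
python3 -m pendant '{"slide":[[0,0,-0.2],[0,0,-0.2],[0,0,-0.1],[0,0,0],[0,0,0]],"spin":[0,0,0,0,0],"gripper":[0,0,0,0,0]}'
python3 -m pendant '{"slide":[[0,0,-0.1],[0,0,-0.1],[0,0,0],[0,0,0]],"spin":[0,0,0,0],"gripper":[0,0,0,0]}'
```

```text
time: 11.7
ee_pos: [0.486, 0.1777, 0.1433]
tcp_rot: [[-0.999, -0.05, -0.0], [-0.05, 0.999, -0.0], [0.0, -0.0, -1.0]]
contact_force: [-0.6, 0.1, -5.1]
gripper_width: 0.0225
finger_force: 99.3
time: 12.2
ee_pos: [0.486, 0.1778, 0.1383]
tcp_rot: [[-0.999, -0.05, 0.0], [-0.05, 0.999, -0.0], [-0.0, -0.0, -1.0]]
contact_force: [-0.4, -0.1, -5.1]
gripper_width: 0.0226
finger_force: 99.3
time: 12.6
ee_pos: [0.4859, 0.1778, 0.1362]
tcp_rot: [[-0.999, -0.05, -0.0], [-0.05, 0.999, -0.0], [0.0, -0.0, -1.0]]
contact_force: [-0.8, 0.1, -5.7]
gripper_width: 0.0223
finger_force: 99.3
```

It's inside the rim with no contact, and the underside is at about 66 mm. Continuing.

```bash
python3 -m pendant '{"slide":[[0,0,-0.1],[0,0,0],[0,0,0]],"spin":[0,0,0],"gripper":[0,0,0]}'
python3 -m pendant '{"slide":[[0,0,-0.1],[0,0,0],[0,0,0]],"spin":[0,0,0],"gripper":[0,0,0]}'
```

```text
time: 12.9
ee_pos: [0.4861, 0.1777, 0.1355]
tcp_rot: [[-0.999, -0.05, 0.001], [-0.05, 0.999, -0.0], [-0.001, -0.0, -1.0]]
contact_force: [0.4, -1.6, 0.0]
gripper_width: 0.0225
finger_force: 99.9
time: 13.2
ee_pos: [0.4863, 0.1775, 0.1354]
tcp_rot: [[-0.999, -0.05, 0.001], [-0.05, 0.999, -0.0], [-0.001, -0.0, -1.0]]
contact_force: [-3.8, -5.5, 12.0]
gripper_width: 0.0225
finger_force: 101.6
```

It seated at exactly 65 mm. I'll release and withdraw upward.

```bash
python3 -m pendant '{"slide":[[0,0,0.1],[0,0,0],[0,0,0],[0,0,0],[0,0,0],[0,0,0],[0,0,0],[0,0,0],[0,0,0]],"spin":[0,0,0,0,0,0,0,0,0],"gripper":[0,0.5,1,1,1,1,1,1,1]}'
python3 -m pendant '{"slide":[[0,0,1],[0,0,2],[0,0,2],[0,0,3],[0,0,3],[0,0,3],[0,0,0],[0,0,0]],"spin":[0,0,0,0,0,0,0,0],"gripper":[1,1,1,1,1,1,1,1]}'
python3 - <<'E'
from h import *
a=cap('scene');b=cap('top')
g=lambda i,x,y,w,h,k:cv2.resize(i[y:y+h,x:x+w],None,fx=k,fy=k,interpolation=cv2.INTER_CUBIC)
cv2.imwrite('pics/z8.png',np.hstack([g(a['frame'],310,150,115,138,4.2),g(b['frame'],242,165,70,138,4.2)]))
E
```

```text
time: 14.1
ee_pos: [0.486, 0.1778, 0.1353]
tcp_rot: [[-0.999, -0.05, 0.0], [-0.05, 0.999, -0.0], [-0.0, -0.0, -1.0]]
contact_force: [-0.3, 0.3, 0.1]
gripper_width: 0.0856
finger_force: 0.0
time: 14.9
ee_pos: [0.4861, 0.1778, 0.276]
tcp_rot: [[-0.999, -0.05, 0.001], [-0.05, 0.999, 0.0], [-0.001, 0.0, -1.0]]
contact_force: [0.2, 0.0, -0.1]
gripper_width: 0.0855
finger_force: 0.0
```

View pics/z8.png

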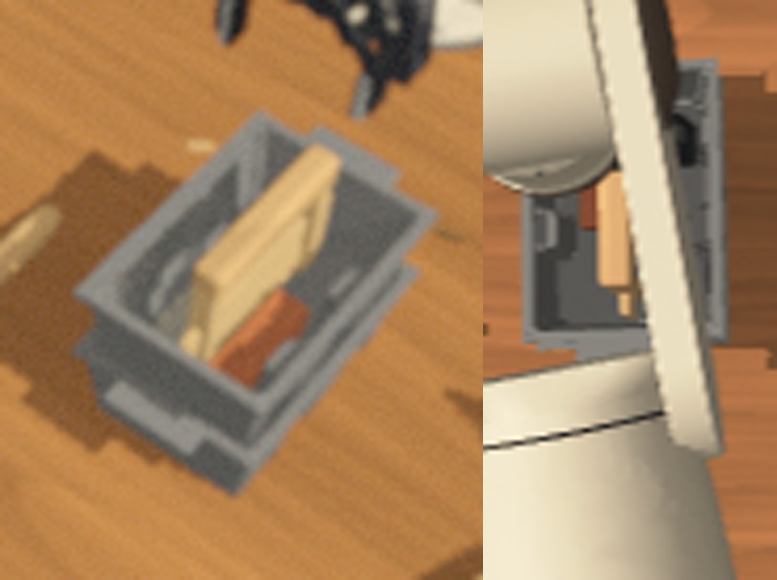

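The picture shows the caddy standing level inside the tray's rim. Its lip is at the far end (365,150) and the tray's lip is at the near end (150,415). The gripper is clear, so I'm handing in.

```bash
python3 -c "
from bench import *
print(hand_in())"
```

```text
the job is handed in; nothing more can be done
None
```

I set the caddy on the tray's lugs, level and turned end for end, then let go and handed the job in at about 15 s; my first grip closed on top of the bar (about 8 N), the hand-in returned no verdict, and I didn't re-measure the bystanders.

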